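# Screen a scoop of mixed nuts and box the oversize one

### The job

Take the loaded scoop and tip everything in it onto the bar screen, so that the five small nuts drop through into the bin and the long coupling nut stays on the bars (push through any small nut that hangs up); then stand the empty scoop back on the worktop. Pick the coupling nut off the bars, lay it gently in the open parts box (do not drop it in) and swing the box's lid fully shut. Leave the bottle, the thread spool and the eraser where they are.

Things in the scene. Friction and masses are not known exactly. Their poses are not given: they have to be found in the camera images.
- scoop: Bright aluminium scoop, loose, 0.2 kg + load 0.26 kg, level on the cutting mat (2.4 mm thick) at the start. Origin: centre of the pan's underside; z up, x to the open mouth. Pan x -60..60, y -45..45 mm, sheet 3 mm. Back wall and sides 34 mm high, the sides sloping to 9 mm at the mouth, which has no lip: the load slides out once tipped 25 to 40 degrees.
- scoop_handle (a point): Middle of the scoop's straight black handle, at (-120, 0, 42) mm in the scoop's frame, axes as the scoop's. The bar is 80 mm long (along the scoop's x, from -160 to -80 mm), 18 mm wide (y), 24 mm high (z 30 to 54 mm): grip it across its width, from above or at a slant.
- scoop_lip (a point): Middle of the front edge of the scoop's floor, at (60, 0, 1.5) mm in the scoop's frame: the edge the load slides over.
- long_nut: The oversize piece: plain dark steel coupling nut, a hexagon bar 30 mm across flats, 34.6 mm across corners, 60 mm long, 0.2 kg. Origin at its centre, y along its length. Starts lying across the back of the scoop's pan, centre 18 mm above the scoop's underside.
- nut_1: A plain dark steel nut, 16 mm across flats (18.5 mm across corners), 8 mm thick, about 12 g. Origin at its centre, z along its bore. Starts flat in the front part of the scoop's pan. All five are alike.
- nut_2: A plain dark steel nut, 16 mm across flats (18.5 mm across corners), 8 mm thick, about 12 g. Origin at its centre, z along its bore. Starts flat in the front part of the scoop's pan. All five are alike.
- nut_3: A plain dark steel nut, 16 mm across flats (18.5 mm across corners), 8 mm thick, about 12 g. Origin at its centre, z along its bore. Starts flat in the front part of the scoop's pan. All five are alike.
- nut_4: A plain dark steel nut, 16 mm across flats (18.5 mm across corners), 8 mm thick, about 12 g. Origin at its centre, z along its bore. Starts flat in the front part of the scoop's pan. All five are alike.
- nut_5: A plain dark steel nut, 16 mm across flats (18.5 mm across corners), 8 mm thick, about 12 g. Origin at its centre, z along its bore. Starts flat in the front part of the scoop's pan. All five are alike.
- screen: Bar screen on its bin, one fixed grey steel unit. Origin: centre of underside, z up. Outside 168 (x) by 170 (y) mm, walls 6 mm, rim top z 74 mm. Four 6 mm round bars run along y at x -49, -16, 16, 49 mm, tops at z 62 mm, 12 mm below the rim; gaps 26.4 mm pass the small nuts, not the long one. Bin floor top z 7 mm. Bail handles stick out 19 mm at the x ends, below the rim.
- parts_box: Grey steel parts box, fixed. Origin: centre of its underside, z up; outside 120 (x) by 130 (y) by 50 mm high, walls and floor 3 mm. Its lid is hinged along the rim at x = +60 mm; x points roughly to the robot's left, so the open lid stands on the side toward the mat and scoop. It starts empty and open.
- box_lid (a joint): Lid angle in rad: 0 shut, 1.57 upright, 2.0 its stop, leaning back. Starts between 1.62 and 1.9. The hinge is stiff: the lid (0.12 kg) stays where it is left; 1 to 2 N near the free edge moves it. As it shuts, the free edge swings over, away from the scoop's side, and down.
- lid_hinge (a point): Middle of the lid's hinge line, at (60, 0, 50.5) mm in the parts box's frame. It turns with the lid: its -x points from the hinge to the free edge, its z is the normal of the lid's outer face (up when shut; when upright it points along the box's x, away from the box).
- lid_edge (a point): Middle of the lid's free edge on its outer face, 122 mm from the hinge. The lid is a plate 124 by 134 mm, 4 mm thick (5.5 mm over its raised panel), with a steel finger tab, 30 mm wide and 3 mm thick, reaching 9 mm past the edge.
- lamp_bar: Fixed desk lamp behind the work; origin at its foot. Its head hangs over the worktop at -170 to +25 mm in x, -25 to +120 mm in y and 455 to 485 mm above it: keep the wrist and forearm short of it when swinging across.
- lamp_square: Fixed desk lamp behind the work; origin at its foot. Its head hangs over the worktop at -150 to -10 mm in x, -65 to +70 mm in y and 415 to 485 mm above it: keep the wrist and forearm clear of it.
- dropper_bottle: Bystander: brown dropper bottle, 33 mm across, 102 mm high, upright; origin at the centre of its underside.
- thread_spool: Bystander: white thread spool, 32 mm across, 60 mm high, upright; origin at the centre of its underside.
- eraser: Bystander: eraser in a card sleeve, 22 by 52 by 13 mm; origin at the centre of its underside.

How it is judged:
By the outcome, as a careful person would: the job done as asked, in the order asked, and still so for the second after the job is handed in, with the robot touching nothing.
It also fails if it takes over 72 s, if anything falls off the work surface, if the arm or the gripper's body presses on something with over 40 N, if the wrist force passes 120 N, or if a joint passes its speed limit or range.

### The arm

A 7-joint arm with a two-finger parallel gripper is mounted at the origin on a cart in front of the work surface, level with it; the furniture and walls round the work are solid. World frame = base frame: x ahead of the robot, y to its left, z up, the work surface at z = 0. Lengths are in m, angles in degrees, forces in N, time in s.
With the tool pointing down it reaches from about 0.4 to 0.875 m from the base axis. Payload 19.3 kg.
Tool frame: the origin (TCP) lies between the finger pads; the fingertips stand 17 mm ahead of it and the grasp point (between the pads) lies 2 mm behind it (ctrl.tip_reach is the distance from the TCP to the fingertips, in m); z points along the fingers, y is the line along which they close (so a half turn about z gives the same grasp; the last joint's range is limited). The gripper opens to 85 mm and grips with 20 to 120 N. Pads are 22 mm wide; open, the fingers measure 114 mm over their backs; the gripper's body (76 mm by 85 mm) begins 54 mm behind the grasp point. The pads swing forward as they close: fully open they stand 13 mm farther back than shut.
Start: joints at [-4.022, 29.874, -2.08, 91.645, 1.215, 58.505, -6.463], TCP at [0.625, -0, 0.248] pointing down, gripper open.
Joint ranges: [-166.77, 166.77], [-17.47, 122.26], [-85.68, 81.53], [9.62, 139.38], [-72.42, 252.41], [9.2, 110.78], [-144.41, 144.41]. Speed limits (degrees/s): [108.29, 108.29, 136.94, 136.94, 172.46, 172.46, 172.46].

### API

Orientations are given as [roll, pitch, yaw] about the fixed x, y, z axes, in that order (R = Rz(yaw) Ry(pitch) Rx(roll)).
In Python, from rig import ctrl gives the robot as it stands.
- The arm moves only by the tool send_rows, never from a script. Its argument "steps" is one flat list of numbers, 7 for each row, row after row: the shift along the tool's x, y, z in mm, then the turn, a rotation vector about the tool's x, y, z in rad, then the opening, from 0 (shut) to 1 (fully open). In form: [dx, dy, dz, ax, ay, az, jaw, dx, dy, dz, ax, ay, az, jaw, ...]. A call has 1 to 20 rows; each row shifts and turns the commanded pose from where the row before left it, along the tool's axes as they then stand; what a row does not reach is not made up. A row lasts 1/8 s, in which the tool goes at most 62.5 mm and 10.7 degrees, less where a joint would pass 70% of its speed; a pose out of reach is approached as far as the arm can. A call with a gripper value outside its range is refused whole. The fingers move at their own pace and stop on an object; "squeeze" is the grip in N (left out, the last holds). Time passes only in rows, so rows that do not move let the fingers close. It gives the time, the measured TCP pose, the force, the opening and the grip force at its end, in the units of the state.
- ctrl.get_state(): the state, without advancing time (a new reading comes with each control period).
- ctrl.capture(name): name is "scene" or "side" or "wrist"; returns a dict with "img" (400x640x3 uint8, red, green, blue), "camera_matrix" (3x3 intrinsics, pixels), "position" and "orientation" of the camera in the world; the wrist camera has in their place "T_tool_cam" (4x4, takes a point from camera to tool coordinates, whose origin is the TCP and whose axes are the flange's). Camera axes: x right, y up, looking along -z (the intrinsics and any distortion apply to the point x, -y, -z); pixel columns grow to the right and rows downward; lengths in m; the calibration is good to about 2 mm. A picture is of the moment at which its call begins: read the wrist's pose just before it. There is no depth.
- ctrl.finish_job(): hands the job in; it is judged then, once.
The state is a dict: "t": time; "joint_pos": joint angles; "joint_vel": joint speeds; "effort": joint torques, N m; "position": TCP position; "ee_rot": TCP orientation; "wrist_force": force on the tool from outside, world axes, zero at the start; "moment": the same for the moment, N m; "grip_width": finger opening in m; "grip_force": force on a finger pad.
Only numpy, scipy, OpenCV 4.12 (cv2) and the standard library are available. Lean on these libraries where they do the work, as an engineer would, in place of code of your own. Each camera call takes 0.05 s, during which the arm holds its last target. There are 200 camera calls.

## Working session

There is one attempt and no reset: what is moved stays moved. The work goes in short steps, Python scripts to look and compute and a tool call to move; the robot and the scene stay as the last step left them, time stands still between calls to the robot, and variables do not carry over. Pictures are saved under pics/ and viewed, at most 10 in all, crops included, and the job is handed in when it is done.

Besides the shell and the picture viewer there is one more tool, called after "Call:" as a command line: name --argument value ..., lists and objects as JSON in quotes. send_rows: Moves the arm, as the interface text tells. Its arguments: {"type":"object","properties":{"steps":{"type":"array","items":{"type":"number"}},"squeeze":{"type":"number"}},"required":["steps"]}

```bash
mkdir -p pics && ls && python3 - <<'E'
from rig import ctrl
import cv2,numpy as np
s=ctrl.get_state();print(s['position'],s['ee_rot'],s['grip_width'],s['t'])
for n in("scene","side"):
    c=ctrl.capture(n);print(n,c["camera_matrix"],c["position"],c["orientation"],[k for k in c])
    cv2.imwrite(f"pics/{n}.png",c["img"][...,::-1])
E
```

```text
pics
[ 6.24692770e-01 -3.89547447e-05  2.47728577e-01] [-1.79935898e+02  4.86793792e-03  8.99984758e+01] 0.08571071030256566 0.0
scene [[467.41168723   0.         322.6917993 ]
 [  0.         467.41168723 202.31902256]
 [  0.           0.           1.        ]] [-0.11093261 -0.92334868  0.79667327] [ 56.2034913   -0.212197   -39.39773622] ['img', 'camera_matrix', 'position', 'orientation']
side [[434.85814918   0.         322.46055901]
 [  0.         434.85814918 202.1978447 ]
 [  0.           0.           1.        ]] [ 0.18562673 -0.96026336  0.92191386] [ 49.2045737    1.02025499 -24.8181791 ] ['img', 'camera_matrix', 'position', 'orientation']
```

View pics/scene.png

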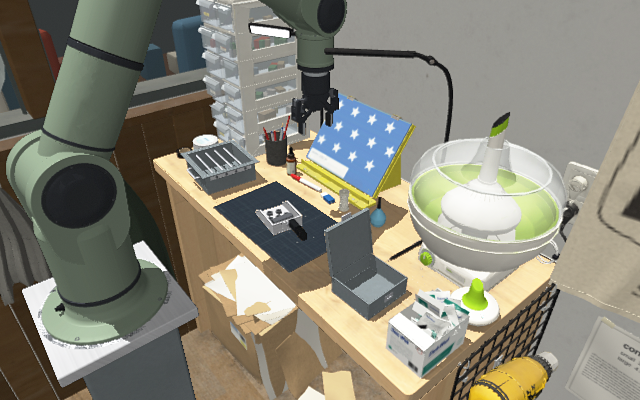

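View pics/side.png

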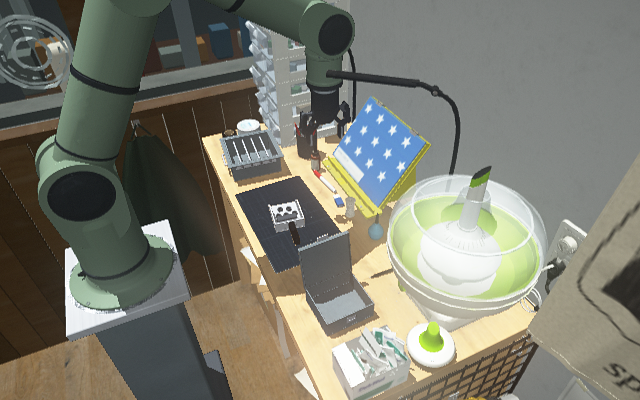

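```bash
cat > h.py <<'E'
import numpy as np,cv2
from scipy.spatial.transform import Rotation as R
from rig import ctrl
def cam(n):
    s=ctrl.get_state(); c=ctrl.capture(n); K=c["camera_matrix"]
    if n=="wrist":
        T=np.eye(4);T[:3,:3]=R.from_euler('xyz',s['ee_rot'],degrees=True).as_matrix();T[:3,3]=s['position'];T=T@c["T_tool_cam"]
    else:
        T=np.eye(4);T[:3,:3]=R.from_euler('xyz',c["orientation"],degrees=True).as_matrix();T[:3,3]=c["position"]
    return c["img"][...,::-1].copy(),K,T
def ray(K,T,u,v):
    d=T[:3,:3]@np.array([(u-K[0,2])/K[0,0],-(v-K[1,2])/K[1,1],-1.]);return T[:3,3],d
def onz(K,T,u,v,z):
    o,d=ray(K,T,u,v);return o+d*(z-o[2])/d[2]
def proj(K,T,P):
    p=(np.asarray(P)-T[:3,3])@T[:3,:3];return np.array([K[0,2]-K[0,0]*p[0]/p[2],K[1,2]+K[1,1]*p[1]/p[2]])
E
python3 - <<'E'
from h import *
a,K,T=cam("scene")
np.savez("scene.npz",K=K,T=T)
b,K2,T2=cam("side");np.savez("side.npz",K=K2,T=T2)
ca=cv2.resize(a[125:325,155:415],None,fx=3,fy=3,interpolation=cv2.INTER_CUBIC)
cv2.imwrite("pics/c1.png",ca)
cb=cv2.resize(b[120:340,200:400],None,fx=2.7,fy=2.7,interpolation=cv2.INTER_CUBIC)
cv2.imwrite("pics/c2.png",cb)
E
```

```text
(no output)
```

View pics/c1.png

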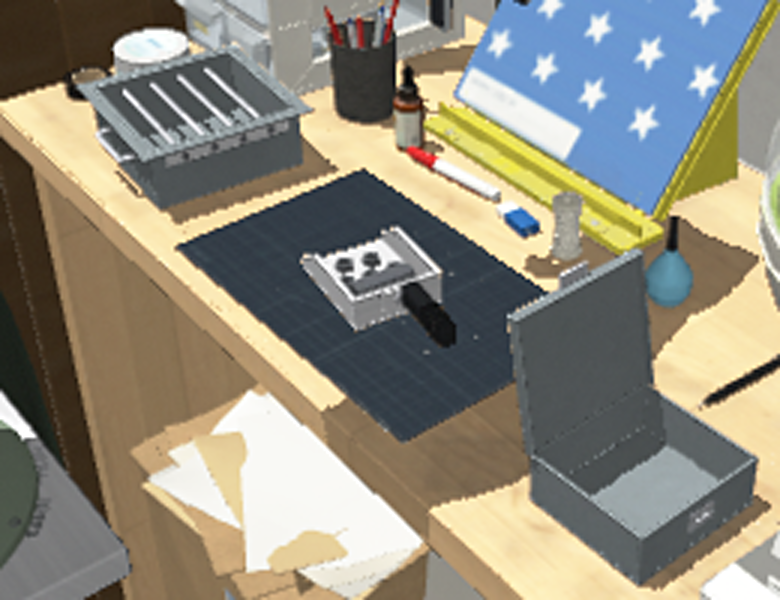

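```bash
python3 - <<'E'
from h import *
d=np.load("scene.npz");K,T=d["K"],d["T"]
def f(n,u,v,z):print(n,np.round(onz(K,T,155+u/3,125+v/3,z)[:2],4))
for n,u,v,z in [("scrA",78,82,.074),("scrB",214,47,.074),("scrC",307,105,.074),("scrD",143,162,.074),
 ("hEnd",445,322,.056),("hStart",410,288,.056),("backR",441,263,.036),("backL",354,305,.036),("mouthL",303,257,.011),("mouthR",400,230,.02),
 ("boxR",755,462,.05),("boxBot",643,533,.05),("boxL",532,460,.05),("boxback",657,390,.05),
 ("bottle",408,145,0),("spool",566,258,0),("eraser",520,228,0),("mat1",178,246,0.0024),("mat2",404,438,.0024),("mat3",362,172,.0024)]:f(n,u,v,z)
E
```

```text
scrA [0.4016 0.4332]
scrB [0.561  0.4152]
scrC [0.5685 0.2303]
scrD [0.3768 0.2332]
hEnd [ 0.4655 -0.1466]
hStart [ 0.4715 -0.0872]
backR [ 0.5336 -0.0507]
backL [ 0.4325 -0.0537]
mouthL [0.4561 0.0714]
mouthR [0.5502 0.039 ]
boxR [ 0.5477 -0.4313]
boxBot [ 0.4289 -0.4303]
boxL [ 0.4161 -0.3211]
boxback [ 0.5493 -0.3226]
bottle [0.6754 0.1979]
spool [ 0.6658 -0.0809]
eraser [ 0.6649 -0.0108]
mat1 [0.3756 0.1775]
mat2 [ 0.3841 -0.195 ]
mat3 [0.5998 0.179 ]
```

Call:
send_rows --steps '[-20,-48,0,0,0,0,1,-20,-48,0,0,0,0,1,-20,-48,0,0,0,0,1,0,0,0,0,0,0,1]' --squeeze 60

```text
t: 0.7
position: [0.4784, -0.0616, 0.2487]
ee_rot: [-180.0, 0.0, 89.9]
wrist_force: [0.5, 1.2, 0.7]
grip_width: 0.0853
grip_force: 0.0
```

```bash
python3 - <<'E'
from h import *
a,K,T=cam("wrist");np.savez("w1.npz",K=K,T=T);cv2.imwrite("pics/w1.png",a)
print(T[:3,3],T[:3,:3]@[0,0,-1],T[:3,:3]@[0,1,0]);print(ctrl.get_state()['position'],K[0,0])
d=np.load("scene.npz")
for u,v in[(270,30),(440,60),(430,58)]:print(onz(d["K"],d["T"],u,v,.47))
for P in[(.477,.328,.07),(.469,-.118,.05),(.503,.055,.01),(.488,-.37,.05)]:print(proj(K,T,P))
E
```

```text
[0.47824345 0.01573095 0.37365502] [-4.23058552e-04 -3.03602236e-01 -9.52798774e-01] [ 0.00160772  0.95279742 -0.30360252]
[ 0.48037889 -0.06060414  0.24881546] 358.1263802648666
[0.63458764 0.21424594 0.47      ]
[ 0.78577339 -0.26083002  0.47      ]
[ 0.77977239 -0.23625641  0.47      ]
[ 315.02268745 -519.99778416]
[309.02806059 227.44838993]
[344.71174663  39.2347971 ]
[327.04196395 424.13543228]
```

View pics/w1.png

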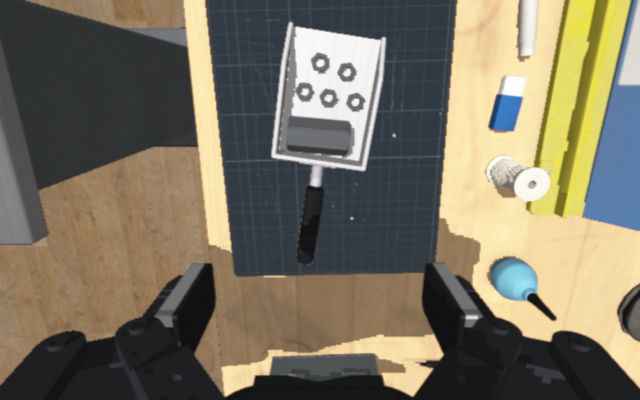

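```bash
python3 - <<'E'
from h import *
d=np.load("w1.npz");K,T=d["K"],d["T"]
p={n:onz(K,T,u,v,z) for n,u,v,z in[("bL",273,157,.0364),("bR",366,169,.0364),("mL",291,25,.0114),("mR",384,39,.0114),("hs",316,187,.0564),("he",304,258,.05)]}
for n in p:print(n,np.round(p[n],4))
b=(p["bL"]+p["bR"])/2;m=(p["mL"]+p["mR"])/2
ax=m-b;ax[2]=0;print(np.linalg.norm(ax),np.linalg.norm(p["bR"]-p["bL"]),np.degrees(np.arctan2(ax[1],ax[0])));ax/=np.linalg.norm(ax)
o=(b+m)/2;print("origin",o,"handle",o-.12*ax)
dd=p["bR"]-p["bL"];print(np.degrees(np.arctan2(dd[1],dd[0]))+90)
E
```

```text
bL [ 0.4349 -0.0511  0.0364]
bR [ 0.5241 -0.063   0.0364]
mL [0.4532 0.067  0.0114]
mR [0.5395 0.055  0.0114]
hs [ 0.476  -0.0752  0.0564]
he [ 0.4636 -0.151   0.05  ]
0.1192093034870858 0.08996098812454839 81.88967433904003
origin [0.48792904 0.00197808 0.0239    ] handle [ 0.47099948 -0.11682171  0.0239    ]
82.4196196267518
```

Call:
send_rows --steps '[-23,-4,50,0,0,0,1,-23.5,-4,50,0,0,0,1,0,0,29,0,0,0.14,1,0,0,0,0,0.131,0,1,0,0,0,0,0.131,0,1,-5,0,19,0,0,0,1,-5,0,19,0,0,0,1,-5,0,19,0,0,0,1,-5,0,18.5,0,0,0,1,0,0,0,0,0,0,1]'

```text
t: 2.0
position: [0.4727, -0.1066, 0.0396]
ee_rot: [-179.8, -14.3, 82.0]
wrist_force: [-0.9, 0.3, 0.3]
grip_width: 0.0852
grip_force: 0.0
```

```bash
python3 - <<'E'
from h import *
s=ctrl.get_state();print(s['position'],s['ee_rot'],s['joint_pos'])
E
```

```text
[ 0.4726607  -0.10664348  0.03959105] [-179.80168785  -14.33670896   81.95512597] [ 24.58159053  39.53394738 -13.11751036 117.9869271  -13.79247331
  25.64446836  18.81443721]
```

Exactly at the handle. Close and lift.

Call:
send_rows --steps '[0,0,0,0,0,0,0.1,0,0,0,0,0,0,0.1,0,0,0,0,0,0,0.1,0,0,0,0,0,0,0.1,0,0,0,0,0,0,0.1,0,0,0,0,0,0,0.1]' --squeeze 100

```text
t: 2.75
position: [0.4726, -0.1073, 0.0412]
ee_rot: [-179.9, -14.3, 82.0]
wrist_force: [-2.0, -0.7, 6.7]
grip_width: 0.0167
grip_force: 97.3
```

Call:
send_rows --steps '[5,0,-19,0,0,0,0.1,8,0,-29,0,0,0,0.1,8,0,-29,0,0,0,0.1,8,0,-29,0,0,0,0.1,8,0,-29,0,0,0,0.1,0,0,0,0.018,0,-0.068,0.1,0,0,0,0.018,0,-0.067,0.1,29,0,8,0,0,0,0.1,29,0,8,0,0,0,0.1,19,0,5,0,0,0,0.1,0,0,0,0,0,0,0.1]'

```text
t: 4.12
position: [0.4729, -0.0237, 0.1794]
ee_rot: [-179.8, -14.3, 90.1]
wrist_force: [0.3, -0.9, -4.7]
grip_width: 0.0165
grip_force: 98.7
```

```bash
python3 - <<'E'
from h import *
a,K,T=cam("wrist");np.savez("w2.npz",K=K,T=T)
b,K2,T2=cam("scene")
c=np.zeros((600,800,3),np.uint8)
c[:350,:560]=cv2.resize(a,(560,350));c[350:,:400]=cv2.resize(b[110:210,155:315],(400,250))
cv2.imwrite("pics/w2.png",a)
cv2.imwrite("pics/c3.png",cv2.resize(b[125:275,155:355],None,fx=4,fy=4,interpolation=cv2.INTER_CUBIC))
for P in[(.40,.24,.074),(.56,.24,.074),(.40,.41,.074),(.56,.41,.074)]:print(proj(K,T,P))
s=ctrl.get_state();print(s['position'],s['ee_rot'],s['grip_width'],s['wrist_force'])
E
```

```text
[ 208.0850418  -162.75648891]
[ 454.63142465 -162.61476011]
[ 203.94487681 -451.66760215]
[ 461.4631276 -452.0046471]
[ 0.47307561 -0.02536909  0.1794006 ] [-179.81774056  -14.26889325   89.93789124] 0.01637519690489216 [-0.25112405 -0.78042707 -5.63020062]
```

View pics/w2.png

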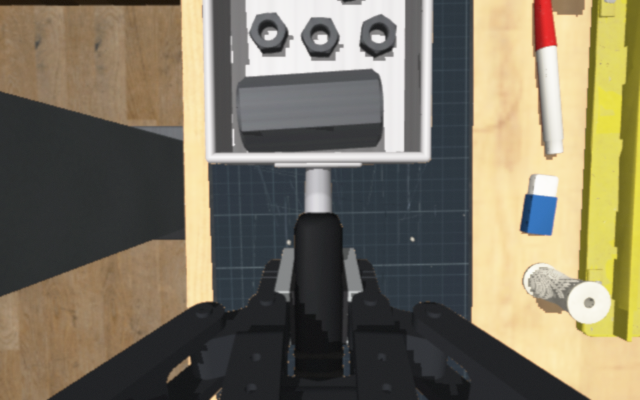

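```bash
python3 - <<'E'
import cv2,numpy as np
a=cv2.imread("pics/scene.png");b=cv2.imread("pics/side.png")
t=lambda i,x,y:cv2.resize(i[y:y+75,x:x+100],(400,300),interpolation=cv2.INTER_CUBIC)
s=lambda i,x,y:cv2.resize(i[y:y+120,x:x+160],(400,300),interpolation=cv2.INTER_AREA) if 0 else cv2.resize(i[y:y+120,x:x+160],(400,300),interpolation=cv2.INTER_CUBIC)
cv2.imwrite("pics/m.png",np.vstack([np.hstack([t(a,172,130),t(b,208,120)]),np.hstack([s(a,290,200),s(b,270,225)])]))
E
```

```text
(no output)
```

View pics/m.png

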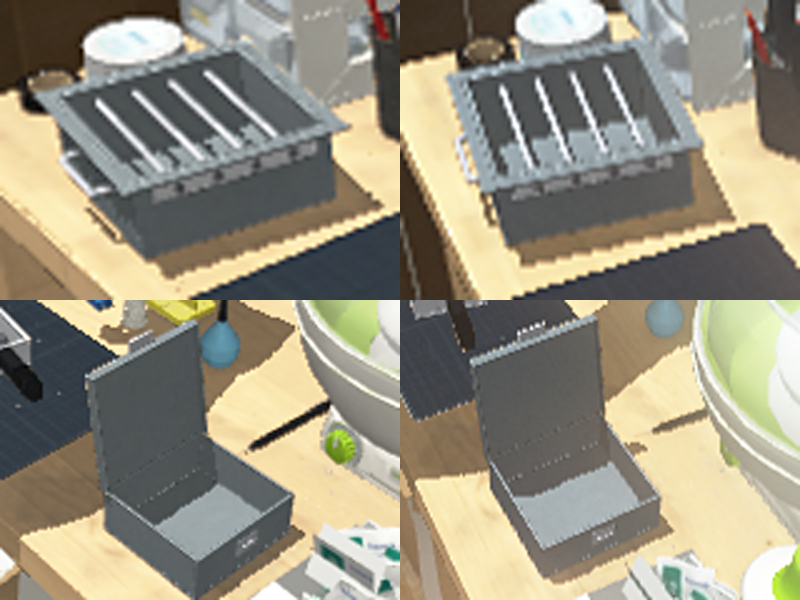

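```bash
python3 - <<'E'
from h import *
A=np.load("scene.npz");B=np.load("side.npz")
fa=lambda u,v,z:onz(A["K"],A["T"],172+u/4,130+v/4,z)
fb=lambda u,v,z:onz(B["K"],B["T"],208+(u-400)/4,120+v/4,z)
print("bars scene");[print(np.round(fa(*p,.062)[:2],4),np.round(fa(*q,.062)[:2],4)) for p,q in[((98,100),(162,170)),((135,93),(198,160)),((170,82),(240,150)),((207,72),(277,137))]]
print("bars side");[print(np.round(fb(*p,.062)[:2],4),np.round(fb(*q,.062)[:2],4)) for p,q in[((503,87),(538,172)),((538,83),(573,163)),((573,75),(610,158)),((607,68),(643,148))]]
print("rim");[print(np.round(fa(*p,.074)[:2],4),np.round(fb(*q,.074)[:2],4)) for p,q in[((40,92),(448,75)),((230,40),(652,38)),((352,125),(703,147)),((123,192),(485,185))]]
def tri(p,q):
    o1,d1=ray(A["K"],A["T"],290+p[0]/2.5,200+(p[1]-300)/2.5);o2,d2=ray(B["K"],B["T"],270+(q[0]-400)/2.5,225+(q[1]-300)/2.5)
    t=np.linalg.lstsq(np.c_[d1,-d2],o2-o1,rcond=None)[0];return np.round((o1+t[0]*d1+o2+t[1]*d2)/2,4)
for n,p,q in[("boxR",(293,494),(660,498)),("boxBot",(193,557),(522,545)),("boxL",(106,494),(490,488)),("back",(212,437),(607,440)),("lidL",(88,375),(473,362)),("lidR",(195,322),(600,318))]:
    print(n,tri(p,q),np.round(onz(A["K"],A["T"],290+p[0]/2.5,200+(p[1]-300)/2.5,.05)[:2],4),np.round(onz(B["K"],B["T"],270+(q[0]-400)/2.5,225+(q[1]-300)/2.5,.05)[:2],4))
E
```

```text
bars scene
[0.4417 0.4058] [0.4272 0.2689]
[0.4715 0.3977] [0.4567 0.2651]
[0.5038 0.397 ] [0.4904 0.2582]
[0.5372 0.3936] [0.5243 0.258 ]
bars side
[0.4413 0.397 ] [0.4312 0.255 ]
[0.472  0.3892] [0.4621 0.2544]
[0.5048 0.3879] [0.493  0.2474]
[0.5366 0.3853] [0.5235 0.249 ]
rim
[0.4021 0.4268] [0.3984 0.4197]
[0.5721 0.4129] [0.586  0.3972]
[0.5706 0.218 ] [0.5653 0.2108]
[0.3798 0.2384] [0.3826 0.2397]
boxR [ 0.5476 -0.4335  0.0546] [ 0.5522 -0.4289] [ 0.5495 -0.4321]
boxBot [ 0.3977 -0.4502  0.0892] [ 0.425  -0.4277] [ 0.4078 -0.4226]
boxL [ 0.3998 -0.3524  0.0726] [ 0.4178 -0.3194] [ 0.4063 -0.3507]
back [ 0.5268 -0.3544  0.0749] [ 0.5514 -0.3233] [ 0.5365 -0.3476]
lidL [ 0.4177 -0.2939  0.1713] [ 0.521  -0.1687] [ 0.4552 -0.1892]
lidR [ 0.5557 -0.2874  0.1644] [ 0.6774 -0.1688] [ 0.6112 -0.1892]
```

Call:
send_rows --steps '[18,-1,3,0,0,0,0.1,37,-2.25,6,0,0,0,0.1,37,-2.25,6,0,0,0,0.1,37,-2.25,6,0,0,0,0.1,20,-1.25,3,-0.022,0,0.087,0.1,0,0,0,0,-0.087,0,0.1,0,0,0,0,-0.087,0,0.1,0,0,0,0,-0.087,0,0.1,0,0,0,0,-0.087,0,0.1,0,0,0,0,0,0,0.1]'

```text
t: 5.48
position: [0.4639, 0.1269, 0.1928]
ee_rot: [-179.8, 5.6, 85.0]
wrist_force: [0.4, 1.3, -5.2]
grip_width: 0.017
grip_force: 98.7
```

```bash
python3 - <<'E'
from h import *
s=ctrl.get_state();p=s['position'];print(p,s['ee_rot'],s['joint_pos'])
# scoop pose from tool: pitch phi
Rt=R.from_euler('xyz',s['ee_rot'],degrees=True).as_matrix()
Rs=Rt@R.from_rotvec([0,np.radians(-14.3),0]).as_matrix()
lip=p+Rs@np.array([.169,0,.0375]);print("lip",lip,"fwd",Rs[:,0],"phi",np.degrees(np.arcsin(-Rs[2,0])))
a,K,T=cam("scene");cv2.imwrite("pics/s3.png",cv2.resize(a[60:210,155:355],None,fx=4,fy=4,interpolation=cv2.INTER_CUBIC))
E
```

```text
[0.46385773 0.12691473 0.19278703] [-179.79155686    5.63705494   85.01177752] [-22.25457164  22.52144096  -4.10829562 114.31206283   8.66605914
  46.64773483 -37.23494663]
lip [0.47627694 0.27247062 0.0999081 ] fwd [ 0.08084464  0.93658567 -0.34098597] phi 19.936955799221376
```

View pics/s3.png

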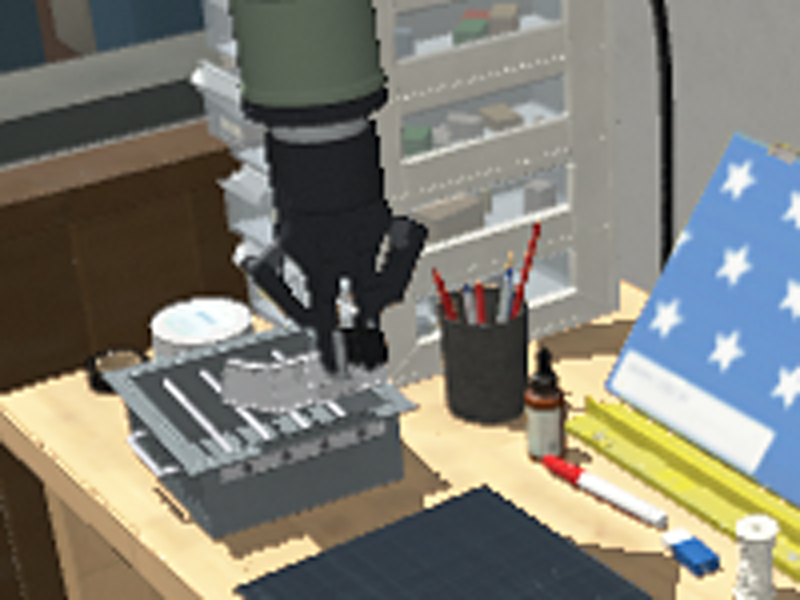

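Call:
send_rows --steps '[0.7,0,6.5,0,0,0,0.1,0.6,0,6.5,0,0,0,0.1,2,0,-4,0,-0.0262,0,0.1,2,0,-4,0,-0.0262,0,0.1,2,0,-4,0,-0.0262,0,0.1,2,0,-4,0,-0.0262,0,0.1,2,0,-4,0,-0.0262,0,0.1,2,0,-4,0,-0.0262,0,0.1,2,0,-4,0,-0.0262,0,0.1,2,0,-4,0,-0.0262,0,0.1,2,0,-4,0,-0.0262,0,0.1,2,0,-4,0,-0.0262,0,0.1,2,0,-4,0,-0.0262,0,0.1,2,0,-4,0,-0.0262,0,0.1,0,0,0,0,0,0,0.1,0,0,0,0,0,0,0.1]'

```text
t: 7.52
position: [0.4674, 0.1598, 0.2206]
ee_rot: [-179.8, 23.7, 84.9]
wrist_force: [-0.7, 0.4, -2.5]
grip_width: 0.0166
grip_force: 99.2
```

Call:
send_rows --steps '[2,0,-4,0,-0.0262,0,0.1,2,0,-4,0,-0.0262,0,0.1,2,0,-4,0,-0.0262,0,0.1,2,0,-4,0,-0.0262,0,0.1,0,0,0,0,0,0,0.1,0,0,0,0,0,0,0.1,0,0,0,0,0,0,0.1]'

```text
t: 8.4
position: [0.4687, 0.1737, 0.2315]
ee_rot: [-179.8, 29.7, 84.9]
wrist_force: [0.4, 0.3, -2.3]
grip_width: 0.0166
grip_force: 99.2
```

```bash
python3 - <<'E'
from h import *
s=ctrl.get_state();p=s['position'];print(p,s['ee_rot'],s['joint_pos'],s['wrist_force'])
Rt=R.from_euler('xyz',s['ee_rot'],degrees=True).as_matrix()
Rs=Rt@R.from_rotvec([0,np.radians(-14.3),0]).as_matrix()
lip=p+Rs@np.array([.169,0,.0375]);print("lip",lip,"phi",np.degrees(np.arcsin(-Rs[2,0])))
a,K,T=cam("wrist");np.savez("w4.npz",K=K,T=T);cv2.imwrite("pics/w4.png",a)
for P in[(.477,.235,.074),(.482,.32,.062),(.482,.40,.062)]:print(proj(K,T,P))
E
```

```text
[0.46868572 0.17373359 0.23153288] [-179.79021194   29.67289929   84.9199015 ] [-40.54988972  29.96819451   0.93853968 101.39228268  21.06450094
  71.81370578 -55.55149439] [ 0.41801593  0.25141858 -2.26977153]
lip [0.47686504 0.2689707  0.08720602] phi 43.97278475551491
[324.32421256 -15.98512522]
[ 320.2941635  -252.74355353]
[ 293.44164427 -754.30781684]
```

View pics/w4.png

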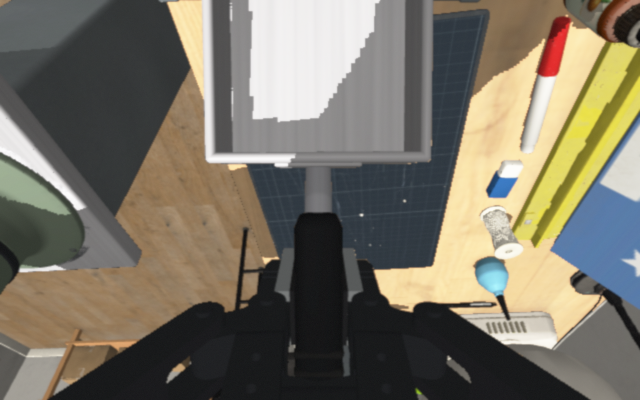

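Call:
send_rows --steps '[-10,0,-17,0,0,0,0.1,2.7,0,-5.4,0,-0.035,0,0.1,2.7,0,-5.4,0,-0.035,0,0.1,2.7,0,-5.4,0,-0.035,0,0.1,7,0,0,0,0,0,0.1,-7,0,0,0,0,0,0.1,7,0,0,0,0,0,0.1,-7,0,0,0,0,0,0.1,0,0,0,0,0,0,0.1,-24,0,-33,0,0,0,0.1,0,0,0,0,0.087,0,0.1,0,0,0,0,0.145,0,0.1,0,0,0,0,0.145,0,0.1,0,0,0,0,0.145,0,0.1,0,0,0,0,0.145,0,0.1,0,0,0,0,0.145,0,0.1,0,0,0,0,0.06,0,0.1,0,0,0,0,0,0,0.1]'

```text
t: 10.7
position: [0.4703, 0.1875, 0.3016]
ee_rot: [-179.8, -14.2, 84.7]
wrist_force: [0.3, 0.2, -2.9]
grip_width: 0.0165
grip_force: 99.1
```

```bash
python3 - <<'E'
from h import *
s=ctrl.get_state();p=s['position'];print(p,s['ee_rot'],s['wrist_force'],s['grip_width'])
Rt=R.from_euler('xyz',s['ee_rot'],degrees=True).as_matrix()
tgt=np.array([.4727,-.1066,.0415]);print("to target in tool axes",Rt.T@(tgt-p)*1000)
a,K,T=cam("side");b,K2,T2=cam("scene")
np.savez("side5.npz",K=K,T=T)
t=lambda i,x,y:cv2.resize(i[y:y+75,x:x+100],(400,300),interpolation=cv2.INTER_CUBIC)
w,K3,T3=cam("wrist")
cv2.imwrite("pics/m5.png",np.vstack([np.hstack([t(b,172,130),t(a,208,120)]),np.hstack([cv2.resize(w,(400,250)),np.zeros((250,400,3),np.uint8)])]))
E
```

```text
[0.47028199 0.18747904 0.30161072] [-179.80831633  -14.2272616    84.66269303] [ 0.33770802  0.22162885 -2.91251141] 0.01645497767204105
to target in tool axes [-347.53231896   30.36521736  180.12540028]
```

View pics/m5.png

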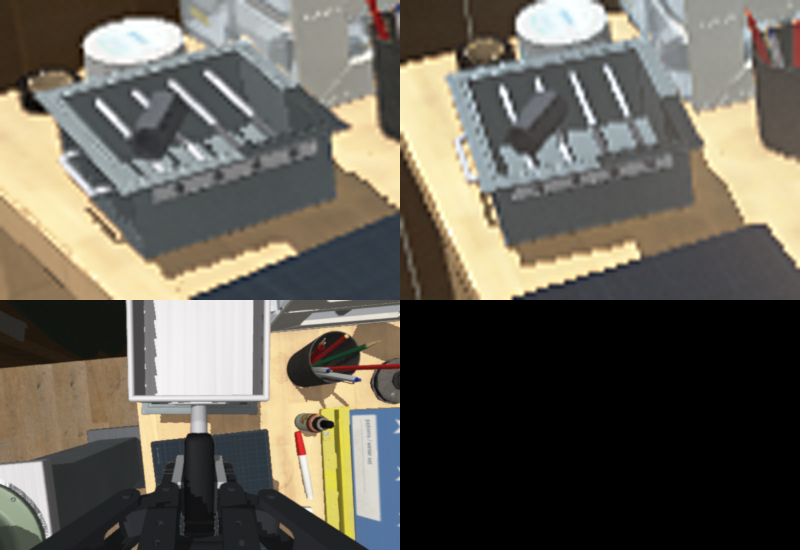

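Call:
send_rows --steps '[-25,2.2,11,0,0,0,0.1,-48.6,4.3,21.6,0,0,0,0.1,-48.6,4.3,21.6,0,0,0,0.1,-48.6,4.3,21.6,0,0,0,0.1,-48.6,4.3,21.6,0,0,0,0.1,-48.6,4.3,21.6,0,0,0,0.1,-48.6,4.3,21.6,0,0,0,0.1,-23.4,2.2,11,0,0,0,0.1,-2,0,8,0,0,0,0.1,-2,0,8,0,0,0,0.1,-1.4,0,5.5,0,0,0,0.1,0,0,0,0,0,0,0.1,0,0,0,0,0,0,0.1]'

```text
t: 12.48
position: [0.4735, -0.1044, 0.0489]
ee_rot: [-179.8, -14.3, 84.8]
wrist_force: [0.3, -0.7, -1.6]
grip_width: 0.0166
grip_force: 99.2
```

```bash
python3 - <<'E'
from h import *
s=ctrl.get_state();p=s['position'];print(p,s['ee_rot'],s['wrist_force'],s['moment'])
A=np.load("scene.npz");B=np.load("side.npz")
fa=lambda u,v,z:onz(A["K"],A["T"],172+u/4,130+v/4,z)
fb=lambda u,v,z:onz(B["K"],B["T"],208+(u-400)/4,120+v/4,z)
for z in(.062,.074,.09):print(z,[np.round(fa(*q,z)[:2],4) for q in[(157,125),(146,140),(172,98)]],[np.round(fb(*q,z)[:2],4) for q in[(536,120),(525,135),(552,92)]])
E
```

```text
[ 0.47345185 -0.10443963  0.04888451] [-179.83725393  -14.26268844   84.82861457] [ 0.30553676 -0.71509229 -1.62255711] [-0.57096314  0.03563163  0.01722429]
0.062 [array([0.4591, 0.3365]), array([0.4403, 0.3197]), array([0.4911, 0.3703])] [array([0.4527, 0.3319]), array([0.4372, 0.3136]), array([0.479 , 0.3691])]
0.074 [array([0.4498, 0.3159]), array([0.4313, 0.2994]), array([0.4813, 0.3492])] [array([0.449 , 0.3139]), array([0.4337, 0.2958]), array([0.4749, 0.3506])]
0.09 [array([0.4374, 0.2884]), array([0.4193, 0.2723]), array([0.4682, 0.321 ])] [array([0.444 , 0.2899]), array([0.429 , 0.2721]), array([0.4694, 0.3258])]
```

Call:
send_rows --steps '[-1,0,4,0,0,0,0.1,-0.6,0,2.3,0,0,0,0.1,-0.3,0,1.2,0,0,0,0.1,0,0,0,0,0,0,0.1]'

```text
t: 12.98
position: [0.4732, -0.1049, 0.0411]
ee_rot: [-179.8, -14.3, 84.8]
wrist_force: [-2.8, -1.9, 9.9]
grip_width: 0.0166
grip_force: 101.3
```

Call:
send_rows --steps '[0,0,0,0,0,0,1,0,0,0,0,0,0,1,0,0,0,0,0,0,1,0,0,0,0,0,0,1,0,0,0,0,0,0,1,0,0,-20,0,0,0,1,0,0,-40,0,0,0,1,0,0,-40,0,0,0,1,0,0,0,0,-0.125,0,1,0,0,0,0,-0.125,0,1]'

```text
t: 14.22
position: [0.4716, -0.1301, 0.1385]
ee_rot: [-179.9, 0.3, 84.7]
wrist_force: [0.3, -0.3, -0.5]
grip_width: 0.0852
grip_force: 0.0
```

Call:
send_rows --steps '[25,-3.5,-7,0,0,0,1,49,-6.9,-13.5,0,0,0,1,49,-6.9,-13.5,0,0,0,1,49,-6.9,-13.5,0,0,0,1,49,-6.9,-13.5,0,0,0,1,49,-6.9,-13.5,0,0,0,1,49,-6.9,-13.5,0,0,0,1,49,-6.9,-13.5,0,0,0,1,49,-6.9,-13.5,0,0,0,1,24,-3.5,-7,0,0,0,1,0,0,0,0,0,0.163,1,0,0,0,0,0,0.163,1,0,0,0,0,0,0.163,1,0,0,0,0,0,0.163,1,0,0,0,0,0,0,1,0,0,0,0,0,0,1]'

```text
t: 16.23
position: [0.4493, 0.3157, 0.2595]
ee_rot: [-179.9, 0.2, 47.7]
wrist_force: [0.3, -0.1, -0.4]
grip_width: 0.0851
grip_force: 0.0
```

```bash
python3 - <<'E'
from h import *
s=ctrl.get_state();p=s['position'];print(p,s['ee_rot'],s['joint_pos'])
a,K,T=cam("wrist");np.savez("w6.npz",K=K,T=T);print(proj(K,T,(.449,.315,.077)))
b,K2,T2=cam("scene")
c=np.vstack([a,np.hstack([cv2.resize(b[195:255,250:330],None,fx=3.2,fy=3.2,interpolation=cv2.INTER_CUBIC),np.zeros((192,384,3),np.uint8)])])
cv2.imwrite("pics/w6.png",c)
E
```

```text
[0.44929176 0.31571441 0.25947378] [-1.79885425e+02  1.61167915e-01  4.77180921e+01] [-52.04515624  22.90188644  14.52905279 102.99779354  -6.94046156
  55.13635614 -76.90234965]
[318.87611398 175.59247015]
```

View pics/w6.png

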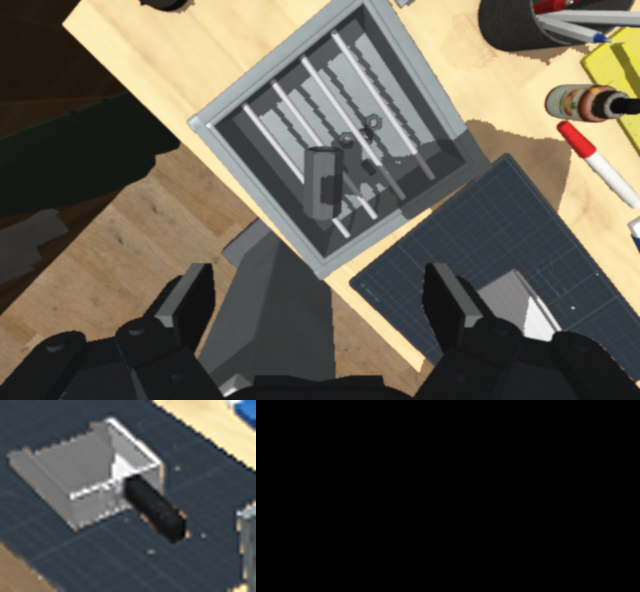

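```bash
python3 - <<'E'
from h import *
d=np.load("w6.npz");K,T=d["K"],d["T"]
g=lambda u,v,z:onz(K,T,u,v,z)
a,b=g(324,150,.085),g(322,218,.085);c=g(323,183,.082);l,r=g(305,182,.082),g(343,182,.082)
print(a,b,np.linalg.norm(a-b),np.degrees(np.arctan2(*(a-b)[1::-1])),c,np.linalg.norm(l-r))
im=cv2.imread("pics/w6.png")[:400]
gr=cv2.cvtColor(im,cv2.COLOR_BGR2GRAY)
print(gr[182,295:355]);print(gr[200,295:355]);print(gr[140:230:2,315])
s=ctrl.get_state();Rt=R.from_euler('xyz',s['ee_rot'],degrees=True).as_matrix()
print("tool delta",Rt.T@(np.r_[c[:2],.077]-s['position'])*1000)
# lid/box projections for later
E
```

```text
[0.46845882 0.33004547 0.085     ] [0.42620262 0.285714   0.085     ] 0.061244319825987006 46.37296523543566 [0.44803861 0.30857428 0.082     ] 0.03321958294620311
[ 81  81  81  80  82  94 137 185 182 124  91  90  90  89  89  88  88  93
 103 111 112 112 113 113 106  84  63  56  57  55  59  58  58  58  59  59
  59  58  55  48  47  46  47  48  47  44  47  59  75  83  92 103 110 115
 116 115 108  97  85  80]
[ 58  59  63  73  80  82  82  82  85  88  89  89  89  88  88  88  90  95
 105 111 112 113 112 111 101  78  61  56  57  57  58  58  58  57  58  58
  57  55  51  46  47  47  48  46  48  56  84 111 102  86  80  81  82  94
 118 144 156 157 156 156]
[220 191 169 116  54  49  84 108 115 114 114 114 114 113 113 112 112 112
 112 112 112 112 111 111 111 111 110 111 111 112 112 111 111 111 111 110
 109 109 110  94  77  63  58  59  58]
tool delta [ -5.6410409    4.06462294 182.52191999]
```

Call:
send_rows --steps '[-3,2,25,0,0,0.023,0.65,-2.6,2.1,45,0,0,0,0.65,0,0,45,0,0,0,0.65,0,0,30,0,0,0,0.65,0,0,15,0,0,0,0.65,0,0,10,0,0,0,0.65,0,0,8,0,0,0,0.65,0,0,4.5,0,0,0,0.65,0,0,0,0,0,0,0.65]' --squeeze 50

```text
t: 17.45
position: [0.4481, 0.3087, 0.0772]
ee_rot: [-179.9, 0.1, 46.2]
wrist_force: [-0.9, 0.6, 0.1]
grip_width: 0.0551
grip_force: 0.0
```

Call:
send_rows --steps '[0,0,0,0,0,0,0.2,0,0,0,0,0,0,0.2,0,0,0,0,0,0,0.2,0,0,0,0,0,0,0.2,0,0,0,0,0,0,0.2]'

```text
t: 18.08
position: [0.4485, 0.3093, 0.0782]
ee_rot: [-179.9, 0.0, 46.2]
wrist_force: [-1.9, 0.4, 15.6]
grip_width: 0.0323
grip_force: 58.5
```

Call:
send_rows --steps '[0,0,-5,0,0,0,0.2,0,0,-15,0,0,0,0.2,0,0,-30,0,0,0,0.2,0,0,-40,0,0,0,0.2,0,0,-40,0,0,0,0.2,0,0,-50,0,0,0,0.2,0,0,0,0,0,0,0.2]'

```text
t: 18.95
position: [0.4497, 0.3094, 0.2611]
ee_rot: [-179.9, -0.2, 46.1]
wrist_force: [0.1, 1.0, -3.7]
grip_width: 0.0321
grip_force: 50.0
```

```bash
python3 - <<'E'
from h import *
s=ctrl.get_state();print(s['position'],s['ee_rot'],s['wrist_force'],s['moment'],s['grip_width'],s['joint_pos'])
a,K,T=cam("wrist");np.savez("w7.npz",K=K,T=T);cv2.imwrite("pics/w7.png",a)
g=cv2.cvtColor(a,cv2.COLOR_BGR2GRAY)
# bar continuity: sample each bar top along y: brightness and the bars' lateral offset
ang=np.radians(-5.3);ex=np.array([np.cos(ang),np.sin(ang)]);ey=np.array([-np.sin(ang),np.cos(ang)]);c=np.array([.482,.320])
for x in(-.049,-.016,.016,.049):
    o=[]
    for y in np.arange(-.07,.071,.007):
        best=0
        for dx in np.arange(-.010,.0101,.001):
            p=proj(K,T,np.r_[c+ex*(x+dx)+ey*y,.062]);u,v=p.round().astype(int)
            if 0<=u<640 and 0<=v<400:best=max(best,g[v,u])
        o.append(best)
    print(x,*o)
E
```

```text
[0.44972823 0.30937695 0.26106115] [-179.90804343   -0.19847413   46.14894597] [ 0.14933341  1.01082717 -3.72495689] [0.01370741 0.0108992  0.00885983] 0.03206120579852424 [-52.2324149   22.37612754  15.41091687 103.67670934  -7.26605458
  54.70996875 -77.58944909]
-0.049 93 64 100 159 163 220 222 220 222 223 223 221 224 225 225 226 227 227 230 231 232
-0.016 221 221 218 158 220 222 222 220 223 223 223 224 224 225 226 226 227 228 230 227 231
0.016 116 117 147 116 127 220 222 220 223 221 222 223 225 224 224 225 226 226 230 231 230
0.049 116 116 118 162 222 223 220 222 221 224 224 224 224 226 227 225 227 228 231 231 231
```

Call:
send_rows --steps '[0,0,0,0,0,-0.153,0.2,0,0,0,0,0,-0.153,0.2,0,0,0,0,0,-0.153,0.2,0,0,0,0,0,-0.153,0.2,0,0,0,0,0,-0.154,0.2,-27,1.4,0,0,0,0,0.2,-53,2.8,0,0,0,0,0.2,-53,2.8,0,0,0,0,0.2,-53,2.8,0,0,0,0,0.2,-53,2.8,0,0,0,0,0.2,-53,2.8,0,0,0,0,0.2,-53,2.8,0,0,0,0,0.2,-53,2.8,0,0,0,0,0.2,-53,2.8,0,0,0,0,0.2,-53,2.8,0,0,0,0,0.2,-53,2.8,0,0,0,0,0.2,-53,2.8,0,0,0,0,0.2,-30,1.4,0,0,0,0,0.2,0,0,0,0,0,0,0.2]'

```text
t: 21.38
position: [0.4814, -0.3333, 0.2559]
ee_rot: [-179.7, 0.0, 89.9]
wrist_force: [0.9, 0.3, -2.7]
grip_width: 0.0321
grip_force: 50.1
```

```bash
python3 - <<'E'
from h import *
s=ctrl.get_state();print(s['position'],s['ee_rot'],s['wrist_force'],s['grip_width'],s['joint_pos'])
a,K,T=cam("wrist");np.savez("w8.npz",K=K,T=T);cv2.imwrite("pics/w8.png",a)
g=cv2.cvtColor(a,cv2.COLOR_BGR2GRAY)
for P in[(.418,-.43,.05),(.554,-.43,.05),(.418,-.315,.05),(.554,-.315,.05),(.486,-.30,.17),(.486,-.385,.003)]:print(P,proj(K,T,P).round(1))
# scanlines across the box, world x direction at rim height, several y; print gradients
def scan(p,q,z,n):
    pts=np.linspace(p,q,n);o=[]
    for t in pts:
        u,v=proj(K,T,np.r_[t,z]).round().astype(int)
        o.append(int(g[v,u]) if 0<=u<640 and 0<=v<400 else -1)
    return o
for y in(-.42,-.37,-.34,-.325):
    print("x.39-.58 y",y,scan((.39,y),(.58,y),.05,39))
for x in(.43,.54):print("y -.46..-.28 x",x,scan((x,-.46),(x,-.28),.05,37))
E
```

```text
[ 0.48144519 -0.33327457  0.25590853] [-1.79672445e+02  3.61002975e-02  8.98676603e+01] [ 0.85187939  0.27675035 -2.67814328] 0.0320680696598557 [15.75243629 26.98727969 18.49720642 97.91797922 -9.64551007 56.93885131
 37.55406587]
(0.418, -0.43, 0.05) [258.  261.1]
(0.554, -0.43, 0.05) [390.4 261.2]
(0.418, -0.315, 0.05) [251.5 150.1]
(0.554, -0.315, 0.05) [397.7 150. ]
(0.486, -0.3, 0.17) [327.  160.7]
(0.486, -0.385, 0.003) [323.8 204.9]
x.39-.58 y -0.42 [233, 232, 230, 230, 229, 236, 231, 117, 87, 65, 48, 47, 48, 58, 58, 60, 59, 58, 57, 59, 60, 60, 60, 56, 48, 48, 48, 59, 88, 85, 63, 62, 80, 114, 113, 117, 119, 122, 122]
x.39-.58 y -0.37 [235, 234, 234, 234, 233, 232, 204, 52, 57, 84, 87, 85, 85, 84, 82, 68, 56, 51, 50, 54, 64, 77, 86, 87, 87, 88, 89, 87, 89, 88, 64, 53, 125, 164, 209, 213, 222, 222, 224]
x.39-.58 y -0.34 [117, 123, 120, 122, 118, 118, 92, 54, 76, 87, 87, 86, 87, 86, 87, 87, 87, 88, 88, 87, 86, 87, 88, 88, 110, 168, 168, 170, 167, 167, 87, 91, 215, 226, 226, 229, 226, 227, 226]
x.39-.58 y -0.325 [94, 96, 95, 99, 100, 111, 88, 56, 80, 87, 86, 87, 88, 87, 88, 87, 87, 88, 87, 87, 87, 86, 87, 88, 86, 86, 85, 87, 87, 85, 52, 53, 125, 128, 125, 126, 121, 173, 225]
y -.46..-.28 x 0.43 [20, 23, 23, 65, 82, 87, 88, 87, 87, 63, 53, 55, 53, 53, 57, 54, 58, 55, 57, 60, 64, 59, 65, 70, 76, 68, 74, 80, 91, 92, 90, 81, 115, 117, 115, 118, 120]
y -.46..-.28 x 0.54 [88, 88, 87, 88, 88, 86, 37, 62, 63, 61, 63, 82, 84, 86, 78, 79, 78, 80, 64, 64, 64, 95, 82, 81, 87, 72, 65, 52, 144, 184, 186, 172, 170, 235, 226, 229, 228]
```

Call:
send_rows --steps '[-24,2,0,0,0,0,0.2,-23,2,0,0,0,0,0.2,0,0,30,0,0,0,0.2,0,0,45,0,0,0,0.2,0,0,45,0,0,0,0.2,0,0,45,0,0,0,0.2,0,0,30,0,0,0,0.2,0,0,18,0,0,0,0.2,0,0,8,0,0,0,0.2,0,0,0,0,0,0,0.2]'

```text
t: 22.68
position: [0.4863, -0.3782, 0.0366]
ee_rot: [-179.8, 0.0, 90.1]
wrist_force: [-0.1, 0.6, -2.6]
grip_width: 0.0317
grip_force: 50.1
```

Call:
send_rows --steps '[0,0,5,0,0,0,0.2,0,0,4,0,0,0,0.2,0,0,3,0,0,0,0.2,0,0,2,0,0,0,0.2,0,0,0,0,0,0,0.2]'

```text
t: 23.3
position: [0.486, -0.3784, 0.0223]
ee_rot: [-179.8, 0.0, 90.1]
wrist_force: [0.3, -0.1, -1.9]
grip_width: 0.0321
grip_force: 50.1
```

Call:
send_rows --steps '[0,0,1.5,0,0,0,0.2,0,0,0,0,0,0,0.2]'

```text
t: 23.55
position: [0.4861, -0.3784, 0.0208]
ee_rot: [-179.8, 0.0, 90.1]
wrist_force: [0.5, 0.3, -2.2]
grip_width: 0.0318
grip_force: 50.1
```

Call:
send_rows --steps '[0,0,1.5,0,0,0,0.2,0,0,0,0,0,0,0.2]'

```text
t: 23.8
position: [0.4862, -0.3785, 0.0196]
ee_rot: [-179.8, 0.0, 90.1]
wrist_force: [-1.4, 0.7, 4.0]
grip_width: 0.0321
grip_force: 53.5
```

Call:
send_rows --steps '[0,0,0.7,0,0,0,0.2,0,0,0,0,0,0,0.4,0,0,0,0,0,0,0.5,0,0,0,0,0,0,0.6,0,0,0,0,0,0,0.6,0,0,-10,0,0,0,0.6,0,0,-30,0,0,0,0.6,0,0,-50,0,0,0,0.6,0,0,-50,0,0,0,0.6,0,0,-50,0,0,0,0.6,0,0,-50,0,0,0,0.6,0,0,0,0,0,0,0.6]'

```text
t: 25.3
position: [0.4878, -0.3792, 0.2631]
ee_rot: [179.9, 0.2, 90.0]
wrist_force: [0.6, -0.1, -0.8]
grip_width: 0.0512
grip_force: 0.0
```

```bash
python3 - <<'E'
from h import *
s=ctrl.get_state();print(s['position'],s['ee_rot'],s['wrist_force'],s['grip_width'])
a,K,T=cam("wrist");np.savez("w9.npz",K=K,T=T);cv2.imwrite("pics/w9.png",a)
g=cv2.cvtColor(a,cv2.COLOR_BGR2GRAY)
print("nut expected px",proj(K,T,(.486,-.378,.033)),proj(K,T,(.486,-.348,.033)),proj(K,T,(.486,-.408,.033)))
def scan(p,q,z,n):
    o=[]
    for t in np.linspace(p,q,n):
        u,v=proj(K,T,np.r_[t,z]).round().astype(int);o.append(int(g[v,u]) if 0<=u<640 and 0<=v<400 else -1)
    return o
for y in(-.40,-.378,-.355):print(y,"x .446-.526",scan((.446,y),(.526,y),.03,41))
print("y -.44..-.30 at x .486",scan((.486,-.44),(.486,-.30),.03,71))
E
```

```text
[ 0.48783247 -0.37920684  0.26307083] [179.86363786   0.22855685  90.04004253] [ 0.57911328 -0.07324361 -0.84513725] 0.05122857094018428
nut expected px [316.05240547 161.83109796] [316.0419045  131.84642716] [316.06238449 190.32535847]
-0.4 x .446-.526 [84, 85, 84, 85, 84, 85, 84, 85, 83, 84, 84, 78, 50, 45, 48, 46, 54, 57, 58, 57, 56, 58, 57, 58, 54, 45, 47, 47, 67, 82, 87, 87, 87, 87, 86, 86, 87, 87, 88, 89, 87]
-0.378 x .446-.526 [85, 84, 83, 83, 83, 84, 85, 86, 85, 85, 86, 84, 56, 48, 46, 47, 57, 57, 60, 58, 57, 60, 59, 59, 56, 47, 47, 47, 63, 87, 87, 86, 86, 86, 87, 86, 86, 87, 93, 148, 166]
-0.355 x .446-.526 [85, 85, 86, 86, 87, 86, 87, 86, 87, 88, 87, 82, 54, 48, 47, 47, 57, 59, 59, 58, 59, 59, 59, 58, 57, 49, 47, 48, 59, 85, 123, 172, 172, 171, 170, 170, 171, 171, 171, 171, 170]
y -.44..-.30 at x .486 [91, 84, 69, 63, 64, 64, 63, 63, 62, 66, 84, 86, 87, 86, 83, 61, 57, 57, 57, 56, 56, 57, 58, 57, 57, 58, 57, 58, 56, 57, 58, 57, 58, 58, 59, 58, 58, 58, 58, 58, 58, 58, 57, 57, 59, 52, 58, 83, 88, 87, 85, 87, 88, 87, 87, 87, 87, 88, 87, 87, 87, 87, 78, 87, 55, 50, 50, 50, 49, 49, 50]
```

Call:
send_rows --steps '[25,-1,0,0,0,0,0.3,45,-1,0,0,0,0,0,45,-1,0,0,0,0,0,20,0,0,0,0,0,0,0,0,25,0,0,0,0,0,0,40,0,0,0,0,0,0,30,0,0,0,0,0,0,0,0,0,0,0]' --squeeze 20

```text
t: 26.35
position: [0.482, -0.2427, 0.1615]
ee_rot: [-179.6, -0.0, 90.1]
wrist_force: [-0.4, 0.3, 1.2]
grip_width: -0.0001
grip_force: 0.0
```

```bash
python3 - <<'E'
import numpy as np
H=np.array([-310,50.5])
def tcp(th,r=100,t=5,hw=11):
    th=np.radians(th);return H+r*np.array([-np.cos(th),np.sin(th)])+t*np.array([np.sin(th),np.cos(th)])+[hw,17]
for th in range(95,-1,-5):print(th,tcp(th).round(1))
E
```

```text
95 [-285.3  166.7]
90 [-294.   167.5]
85 [-302.7  167.6]
80 [-311.4  166.8]
75 [-320.1  165.4]
70 [-328.5  163.2]
65 [-336.7  160.2]
60 [-344.7  156.6]
55 [-352.3  152.3]
50 [-359.4  147.3]
45 [-366.2  141.7]
40 [-372.4  135.6]
35 [-378.  129.]
30 [-383.1  121.8]
25 [-387.5  114.3]
20 [-391.3  106.4]
15 [-394.3   98.2]
10 [-396.6   89.8]
5 [-398.2   81.2]
0 [-399.    72.5]
```

Call:
send_rows --steps '[-14,0,-2,0,0,0,0,-14,0,-2,0,0,0,0,-14.6,0,-1,0,0,0,0,-17.4,0,-1,0,0,0,0,-17.4,0,2.2,0,0,0,0,-16.6,0,5.2,0,0,0,0,-15.6,0,7.9,0,0,0,0]'

```text
t: 27.22
position: [0.4834, -0.3541, 0.1538]
ee_rot: [-179.8, 0.0, 90.0]
wrist_force: [0.8, 0.7, 0.9]
grip_width: -0.0002
grip_force: 0.5
```

Call:
send_rows --steps '[-13.9,0,10.6,0,0,0,0,-11.8,0,12.7,0,0,0,0,-9.5,0,14.7,0,0,0,0,-6.8,0,16.1,0,0,0,0,-3.9,0,17,0,0,0,0,0,0,0,0,0,0,0]'

```text
t: 27.98
position: [0.4825, -0.3983, 0.0816]
ee_rot: [-179.7, -0.0, 90.0]
wrist_force: [0.4, 0.3, 0.1]
grip_width: -0.0003
grip_force: 0.0
```

Call:
send_rows --steps '[0,0,5,0,0,0,0,0,0,3,0,0,0,0,0,0,0,0,0,0,0]'

```text
t: 28.35
position: [0.4834, -0.3986, 0.0754]
ee_rot: [-179.8, 0.0, 90.1]
wrist_force: [0.3, -0.2, 0.3]
grip_width: -0.0003
grip_force: 0.0
```

```bash
python3 - <<'E'
from h import *
a,K,T=cam("scene")
o=cv2.imread("pics/scene.png");w=cv2.absdiff(a,o).sum(2)
# is old lid location now background? lid upright centre px in both
P=(.487,-.30,.12);u,v=proj(K,T,P).round().astype(int);print(u,v,a[v,u],o[v,u])
for y in(-.42,-.40,-.35,-.33):
    print(y,[tuple(a[tuple(proj(K,T,(x,y,.055)).round().astype(int)[::-1])]) for x in(.44,.52,.54)])
g=cv2.cvtColor(a,cv2.COLOR_BGR2GRAY)
print([int(g[tuple(proj(K,T,(.45,y,.055)).round().astype(int)[::-1])]) for y in np.arange(-.47,-.27,.006)])
E
```

```text
350 238 [ 88 110 131] [84 83 78]
-0.42 [(np.uint8(126), np.uint8(124), np.uint8(115)), (np.uint8(77), np.uint8(77), np.uint8(72)), (np.uint8(78), np.uint8(76), np.uint8(72))]
-0.4 [(np.uint8(77), np.uint8(77), np.uint8(72)), (np.uint8(78), np.uint8(77), np.uint8(72)), (np.uint8(77), np.uint8(76), np.uint8(72))]
-0.35 [(np.uint8(77), np.uint8(76), np.uint8(72)), (np.uint8(31), np.uint8(27), np.uint8(27)), (np.uint8(32), np.uint8(29), np.uint8(29))]
-0.33 [(np.uint8(79), np.uint8(78), np.uint8(73)), (np.uint8(61), np.uint8(59), np.uint8(57)), (np.uint8(36), np.uint8(32), np.uint8(30))]
[104, 93, 81, 83, 83, 83, 82, 75, 76, 76, 74, 74, 75, 74, 74, 74, 74, 75, 76, 75, 75, 77, 76, 75, 77, 105, 104, 140, 224, 223, 223, 225, 224, 225]
```

Call:
send_rows --steps '[0,0,2,0,0,0,0,0,0,0,0,0,0,0]'

```text
t: 28.65
position: [0.4833, -0.3988, 0.0732]
ee_rot: [-179.8, 0.0, 90.1]
wrist_force: [0.2, 0.7, 0.4]
grip_width: -0.0001
grip_force: 0.0
```

Call:
send_rows --steps '[0,0,1.5,0,0,0,0,0,0,0,0,0,0,0]'

```text
t: 28.9
position: [0.4832, -0.3988, 0.0717]
ee_rot: [-179.8, 0.0, 90.1]
wrist_force: [0.2, -0.0, -0.2]
grip_width: 0.0001
grip_force: 0.0
```

Call:
send_rows --steps '[0,0,1.5,0,0,0,0,0,0,0,0,0,0,0]'

```text
t: 29.15
position: [0.4834, -0.3989, 0.0713]
ee_rot: [-179.8, 0.0, 90.0]
wrist_force: [-4.2, 4.5, 19.7]
grip_width: 0.0001
grip_force: 9.8
```

Call:
send_rows --steps '[0,0,1.5,0,0,0,0,0,0,0,0,0,0,0]'

```text
t: 29.4
position: [0.4835, -0.3989, 0.071]
ee_rot: [-179.9, 0.0, 90.0]
wrist_force: [-9.4, 9.0, 40.0]
grip_width: -0.0003
grip_force: 20.2
```

Call:
send_rows --steps '[0,0,-10,0,0,0,0,0,0,-40,0,0,0,0,0,0,-50,0,0,0,0,0,0,-50,0,0,0,0,0,0,-30,0,0,0,0,0,0,0,0,0,0,0]'

```text
t: 30.15
position: [0.4845, -0.3993, 0.2511]
ee_rot: [-180.0, 0.2, 90.1]
wrist_force: [-0.3, 0.1, 0.6]
grip_width: 0.0003
grip_force: 0.0
```

```bash
python3 - <<'E'
from h import *
s=ctrl.get_state();print(s['t'],s['position'],s['wrist_force'])
a,K,T=cam("scene");g=cv2.cvtColor(a,cv2.COLOR_BGR2GRAY)
print([int(g[tuple(proj(K,T,(.50,y,.055)).round().astype(int)[::-1])]) for y in np.arange(-.47,-.27,.006)])
print("near face",[int(g[tuple(proj(K,T,(.50,-.432,z)).round().astype(int)[::-1])]) for z in np.arange(0,.08,.004)])
# changes elsewhere vs. initial (bystanders)
o=cv2.imread("pics/scene.png")
for n,P in dict(bottle=(.675,.198,.04),spool=(.666,-.081,.03),eraser=(.665,-.011,.01)).items():
    u,v=proj(K,T,P).round().astype(int);print(n,cv2.absdiff(a,o)[v-7:v+8,u-6:u+7].mean().round(1))
ctrl.finish_job()
E
```

```text
30.15 [ 0.48450251 -0.39931124  0.25110108] [-0.29269748  0.14678957  0.62372098]
[106, 104, 82, 80, 100, 108, 93, 76, 78, 76, 76, 75, 76, 75, 76, 76, 76, 74, 67, 152, 150, 157, 160, 158, 157, 129, 153, 170, 230, 229, 232, 230, 230, 231]
near face [102, 91, 84, 80, 83, 85, 94, 106, 83, 116, 111, 105, 104, 102, 77, 74, 77, 77, 82, 97]
bottle 0.6
spool 22.5
eraser 0.4
the job is handed in; nothing more can be done
```

The job is handed in at 30 s: load tipped on the screen, scoop stood back on the mat, coupling nut laid in the box and the lid pressed shut to its stop. I saw three small nuts in the bin and none left on the bars or in the scoop, but did not count all five. The bottle and eraser patches matched the first picture. The spool's patch had changed: nothing was moved near it, and I put that down to changed light there with the lid shut, but I did not check.

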